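# Turn the spares carousel to the fuel filter

## Task

Turn the round spares carousel on the counter by pushing the steel posts on its rim with your fingertips until the compartment with the orange rim plate, where the orange fuel filter stands, squarely faces the yellow pointer of the stand; then take the hand away and leave the carousel standing still. Push gently and steadily and do not flick it, never grip a post, and do not touch or lift the spares in the compartments or disturb the other things on the counter.

Things in the scene. Friction and masses are not known exactly. Their poses are not given: they have to be found in the camera images.
- stand: Fixed dark steel foot of the carousel, 230 mm across, 22 mm high; origin on the turning axis, on the counter; z up. Its own -x axis points from the turning axis to the front, where a dark tongue carries the yellow pointer block (154 to 195 mm from the axis, 22 mm wide, top 40 mm above the counter). It carries the carousel.
- hub (a point): On the turning axis, on top of the carousel's hub post (18 mm radius), 92 mm above the counter. Carousel: grey disc, 280 mm diameter, top 37 mm above the counter; six compartments 60 degrees apart, dividers up to 59 mm high above the counter reaching 102 mm from the axis, outer lips up to 55 mm high, 94 mm from the axis at mid-compartment.
- post (a point): Top centre of one of six equal upright steel posts on the carousel's rim, the one 30 degrees anticlockwise (from above) of the orange plate's middle. The posts are 60 degrees apart, one midway between each two compartments, 14 mm diameter, 130 mm from the axis, standing from 37 to 97 mm above the counter. They are what is pushed.
- carousel: The turning disc with its compartments and posts; origin on the turning axis, on the disc's underside, 25 mm above the counter, z up. Its own -x axis points from the turning axis to the middle of the orange plate; it must come parallel to the stand's -x axis. It turns both ways, more than a full turn. Friction of about 0.18 N m (about 1.5 N at a post) stops it at once when it is not pushed.
- tab (a point): Centre of the top of the orange plate on the carousel's rim (34 mm radially, 46 mm across, 2 mm thick, flat), at the middle of the fuel filter's compartment, 118 mm from the axis, 39 mm above the counter. The other five plates are blue or white.
- bay (a point): Middle of the floor of the orange-marked compartment, 65 mm from the axis, 37 mm above the counter.
- fuel_filter: Orange fuel filter with a white band and steel top, 40 mm diameter, 65 mm high, standing loose in the orange-marked compartment; origin at the centre of its underside. Not to be touched.
- bearing: Steel ball-bearing ring, 42 mm outside, 20 mm bore, 16 mm high, lying loose in another compartment; origin at the centre of its underside. Not to be touched.
- carton: Small brown carton, 32 x 32 mm, 55 mm high, standing loose in another compartment; origin at the centre of its underside. Not to be touched.
- grease_jar: Small green jar with black cap, 38 mm diameter, 50 mm high, standing loose in another compartment; origin at the centre of its underside. Not to be touched.
- pulley: Dark steel grooved pulley, 42 mm diameter, 30 mm high, lying loose in another compartment; origin at the centre of its underside. Not to be touched.
- wrench: Steel wrench about 200 mm long lying on the counter to the left of the carousel; origin under the middle of its length, long axis x; leave alone.
- spray_can: Spray can, 58 mm diameter, 150 mm high, standing on the counter at the far left; origin at the centre of its underside; leave alone.
- mug: White mug, 80 mm diameter, 90 mm high, standing on the counter at the far right; origin at the centre of its underside; leave alone.
- parts_box: Brown cardboard box 120 x 80 x 50 mm on the counter to the right of the carousel; origin at the centre of its underside; leave alone.

How it is judged:
On the way, in this order (a step that is already met when the one before it is completed fails the run):
1. the fingers push the carousel round (contact force between the fingers and carousel above 0.3 N and angular speed of carousel above 0.03 rad/s), for 0.04 s.
2. the orange rim plate faces the yellow pointer and the carousel stands still (x of tab in the frame of stand below -0.1 m and y of tab in the frame of stand between -0.016 and 0.016 m and angular speed of carousel below 0.05 rad/s), for 0.2 s.
At the end, for the whole second after the job is handed in: Centre of the orange rim plate within 16 mm either side of the line from the axis through the yellow pointer; carousel still; all five spares upright on their compartment floors, the filter within 22 mm of the middle of its own; things on the counter within 20 mm of their starts (all of step 2 and horizontal distance between each of fuel_filter, bearing, carton, grease_jar, pulley and stand below 0.085 m and height (world z) of fuel_filter between 0.03 and 0.045 m and angle between each of fuel_filter, bearing, carton, grease_jar, pulley's own z axis and vertical below 0.2 rad and height (world z) of bearing between 0.03 and 0.045 m and height (world z) of carton between 0.03 and 0.045 m and height (world z) of grease_jar between 0.03 and 0.045 m and height (world z) of pulley between 0.03 and 0.045 m and horizontal distance between fuel_filter and bay below 0.022 m and distance of each of wrench, spray_can, mug, parts_box from where it was at the start of the episode below 0.02 m); the robot touches nothing.
It fails at once if a spare in the compartments is touched by the robot (contact force between any of the fingers, the arm and fuel_filter above 0.5 N or contact force between any of the fingers, the arm and bearing above 0.5 N or contact force between any of the fingers, the arm and carton above 0.5 N or contact force between any of the fingers, the arm and grease_jar above 0.5 N or contact force between any of the fingers, the arm and pulley above 0.5 N).
It fails at once if a spare is lifted more than 15 mm or tipped (height (world z) of any of fuel_filter, bearing, carton, grease_jar, pulley above 0.052 m or angle between any of fuel_filter, bearing, carton, grease_jar, pulley's own z axis and vertical above 0.5 rad).
It fails at once if the carousel is flicked (faster than 3 rad/s) (angular speed of carousel above 3 rad/s).
It fails at once if the carousel is pressed or gripped with more than 30 N (contact force between the fingers and carousel above 30 N).
It fails at once if a thing on the counter is disturbed (moved more than 20 mm) (distance of any of wrench, spray_can, mug, parts_box from where it was at the start of the episode above 0.02 m).
It also fails if it takes over 58 s, if anything falls off the work surface, if the arm or the gripper's body presses on something with over 40 N, if the wrist force passes 120 N, or if a joint passes its speed limit or range.

## Robot

A 6-joint arm with a two-finger parallel gripper is mounted at the origin on the work surface. World frame = base frame: x ahead of the robot, y to its left, z up, the work surface at z = 0. Lengths are in m, angles in rad, forces in N, time in s.
With the tool pointing down it reaches from about 0.325 to 1 m from the base axis. Payload 5.1 kg.
Tool frame: the origin (TCP) lies between the finger pads; the fingertips stand bot.tip_reach ahead of it and the grasp point (between the pads) lies 3 mm ahead of it (bot.tip_reach is the distance from the TCP to the fingertips, in m); z points along the fingers, y is the line along which they close (so a half turn about z gives the same grasp; the last joint's range is limited). The gripper opens to 85 mm and grips with 20 to 120 N. Pads are 22 mm wide; open, the fingers measure 114 mm over their backs; the gripper's body (76 mm by 85 mm) begins 54 mm behind the grasp point. The pads swing forward as they close: fully open they stand 13 mm farther back than shut.
Start: joints at [-0.083, 0.124, 1.65, -0, 1.367, -0.083], TCP at [0.65, -0, 0.253] pointing down, gripper open.
Joint ranges: [-2.61, 2.61], [-1.02, 2.33], [0.03, 2.71], [-1.35, 4.49], [0.32, 2.68], [-2.91, 2.91]. Speed limits (rad/s): [2.57, 2.57, 3.14, 3.14, 3.14, 3.14].

## Interface

Orientations are given as a rotation vector (axis times angle).
In Python, from rig import bot, jaws, solve_ik, viewer, order, sensors gives the robot as it stands. Calls block until the motion is done:
- bot.move_to(position, orientation): joint-space move of the TCP to a pose.
- bot.line_to(position, ori=None, velocity=0.15, max_force=None): straight line of the TCP; ori=None keeps the orientation; velocity is the mean speed in m/s. With max_force (N) it stops when the force on the tool has changed by that much, and returns True; else False.
- bot.move_j(angles): joint-space move.
- jaws.gripper_open() and jaws.close(): open the fingers fully, or close them until they stop; the grip force is fixed at half the most.
- bot.wait(seconds).
- solve_ik(position, orientation): joint angles nearest the present ones, or None.
- viewer.read_camera(name): name is "scene" or "side" or "wrist"; returns the picture (480x640x3 uint8, red, green, blue); there is no depth.
- viewer.get_calibration(name): a dict with "fx", "fy", "cx", "cy" (pixels), "camera_from_world" (4x4, takes a point from world to camera coordinates). Camera axes: x right, y down, z forward; pixel columns grow to the right and rows downward; lengths in m; the calibration is good to about 2 mm. A picture is of the moment at which its call begins: read the wrist's pose just before it. get_calibration takes no time and is no camera call; for the wrist camera it gives the pose at the moment of the call.
A pose or a line that the arm cannot do raises bot.Unreachable and nothing moves.
- order.sign_off(): hands the job in; it is judged then, once.
Readings, each from a call of its own:
- sensors.read_t(): time.
- sensors.read_joints(): joint angles.
- sensors.read_dq(): joint speeds.
- sensors.read_effort(): joint torques, N m.
- sensors.read_eef_pos(): TCP position.
- sensors.read_ee_rot(): TCP orientation.
- sensors.read_ft_force(): force on the tool from outside, world axes, zero at the start.
- sensors.read_ft_torque(): the same for the moment, N m.
- sensors.read_gripper_width(): opening from 0.0 (shut) to 1.0 (fully open).
- sensors.read_grip_force(): force on a finger pad.
Only numpy, scipy, OpenCV 4.12 (cv2) and the standard library are available. Lean on these libraries where they do the work, as an engineer would, in place of code of your own. Each camera call takes 0.05 s, during which the arm holds its last target. There are 200 camera calls.

## Working session

There is one attempt and no reset: what is moved stays moved. The work goes in short steps, each a Python script; the robot and the scene stay as the last script left them, time stands still between calls to the robot, and variables do not carry over. Pictures are saved under pics/ and viewed, at most 10 in all, crops included, and the job is handed in when it is done.

```bash
mkdir -p pics; ls; python3 - <<'E'
from rig import bot,viewer,sensors
import cv2,numpy as np
for n in ["scene","side"]:
    im=viewer.read_camera(n); cv2.imwrite(f"pics/{n}0.png",im[:,:,::-1])
    c=viewer.get_calibration(n); print(n,c["fx"],c["cx"],c["cy"],np.linalg.inv(c["camera_from_world"]).round(3).tolist())
print(bot.tip_reach,sensors.read_t(),sensors.read_ee_rot())
E
```

```text
pics
scene 510.7174918301926 317.06987748428304 243.97278384921722 [[-0.576, 0.515, -0.635, 1.37], [0.817, 0.347, -0.459, 0.566], [-0.016, -0.784, -0.621, 0.857], [0.0, 0.0, 0.0, 1.0]]
side 464.7063285027671 311.22913123214306 242.41296160717053 [[0.901, -0.323, 0.289, 0.29], [-0.433, -0.681, 0.591, -0.554], [0.006, -0.657, -0.753, 0.811], [0.0, 0.0, 0.0, 1.0]]
0.022 0.1 [-2.22036868e+00 -2.22040798e+00  1.98661185e-03]
```

View pics/scene0.png

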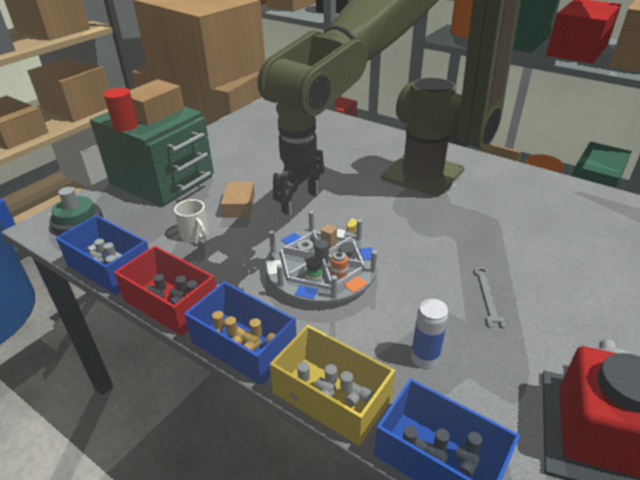

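View pics/side0.png

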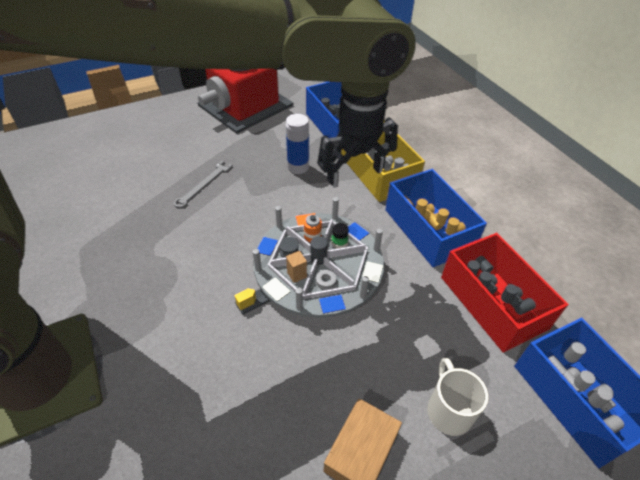

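The scene view shows the orange plate near (356,285), the hub near (322,245) and the pointer near (354,226). In the side view the plate is near (303,220), the hub near (319,242) and the pointer near (246,298). Next I'll measure these with colour masks.

```bash
cat > h.py <<'E'
import numpy as np,cv2
from rig import bot,jaws,solve_ik,viewer,order,sensors
def ray(c,uv,z):
    T=np.linalg.inv(c["camera_from_world"]); d=T[:3,:3]@[(uv[0]-c["cx"])/c["fx"],(uv[1]-c["cy"])/c["fy"],1]
    return T[:3,3]+d*(z-T[2,3])/d[2]
def blobs(im,lo,hi,box,amin=15):
    hsv=cv2.cvtColor(im,cv2.COLOR_RGB2HSV); m=cv2.inRange(hsv,lo,hi); k=np.zeros_like(m); x0,y0,x1,y1=box; k[y0:y1,x0:x1]=255
    n,_,st,ce=cv2.connectedComponentsWithStats(m&k)
    return [(int(st[i,4]),ce[i]) for i in range(1,n) if st[i,4]>=amin]
BOX={"scene":(255,205,390,310),"side":(225,190,390,320)}
COL={"orange":((3,140,110),(17,255,255)),"yellow":((20,130,90),(33,255,255)),"blue":((100,130,60),(125,255,255)),"white":((0,0,185),(179,40,255))}
E
python3 - <<'E'
from h import *
for n in BOX:
    im=viewer.read_camera(n);c=viewer.get_calibration(n)
    for k,(lo,hi) in COL.items():
        for a,ce in blobs(im,lo,hi,BOX[n]): print(n,k,a,ce.round(1),ray(c,ce,.034 if k=="yellow" else .039)[:2].round(4))
    x0,y0,x1,y1=BOX[n]; cv2.imwrite(f"pics/{n}c.png",cv2.resize(im[y0:y1,x0:x1,::-1],None,fx=4,fy=4,interpolation=cv2.INTER_CUBIC))
a=cv2.imread("pics/scenec.png");b=cv2.imread("pics/sidec.png");
E
```

```text
scene orange 45 [341.3 261.5] [0.5572 0.0507]
scene orange 174 [355.1 283.8] [0.6065 0.1215]
scene yellow 51 [352.  223.4] [ 0.4013 -0.0158]
scene blue 100 [290.3 238.2] [ 0.553  -0.1112]
scene blue 106 [366.  252.9] [0.4945 0.084 ]
scene blue 181 [305.9 291.6] [0.6926 0.0415]
scene blue 57 [264.7 304.1] [ 0.7776 -0.0114]
scene white 59 [340.4 232.6] [ 0.4596 -0.0156]
scene white 18 [360.9 258.7] [0.521  0.0851]
scene white 27 [285.6 265.3] [ 0.6458 -0.0546]
scene white 144 [272.9 266.3] [ 0.6661 -0.078 ]
scene white 25 [298.1 267. ] [ 0.6336 -0.0253]
scene white 21 [352.9 271.7] [0.5733 0.0943]
side orange 222 [308.  225.1] [0.6019 0.1015]
side orange 17 [307.6 238.8] [0.5832 0.0642]
side yellow 137 [379.6 194.2] [0.8066 0.1246]
side yellow 293 [245.1 298.2] [ 0.4036 -0.0221]
side blue 62 [388.  203.3] [0.8047 0.0844]
side blue 202 [356.9 230.8] [0.6941 0.0383]
side blue 228 [266.8 245.6] [0.494  0.0845]
side blue 339 [331.7 303.5] [ 0.5532 -0.1107]
side white 26 [328.6 225.1] [0.6444 0.0814]
side white 70 [297.1 232.5] [0.57   0.0913]
side white 187 [280.7 263.6] [0.5016 0.0251]
side white 38 [358.6 242.8] [0.6797 0.0054]
side white 90 [360.2 266.1] [ 0.6506 -0.0531]
side white 17 [254.9 250.6] [0.4653 0.0823]
side white 22 [337.  248.8] [0.6286 0.0105]
side white 22 [312.8 266. ] [ 0.5603 -0.0098]
side white 309 [372.3 270.8] [ 0.6675 -0.0748]
side white 55 [342.  271.6] [ 0.6091 -0.0493]
side white 107 [325.3 277.6] [ 0.5704 -0.0483]
side white 374 [275.7 288.5] [ 0.467  -0.0299]
side white 18 [306.1 283.1] [ 0.5285 -0.044 ]
side white 75 [331.7 289.4] [ 0.5686 -0.0805]
```

View pics/scenec.png

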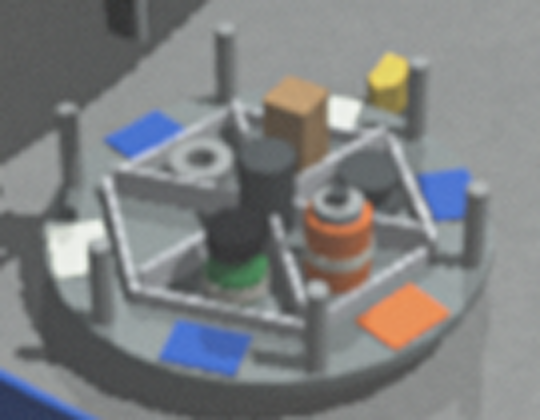

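The five visible plate pairs put the axis at about (0.580, 0.0045). The orange plate is at about 77° and the pointer at about 188°, so it needs about 111° anticlockwise. I'll push the post at 287° with closed fingers along an arc and stop short to check.

```bash
cat >> h.py <<'E'
from scipy.spatial.transform import Rotation as Ro
C=np.array([.580,.0045])
def pose(deg,r=.134,z=.086):
    a=np.radians(deg); u=np.array([np.cos(a),np.sin(a),0]); d=np.array([0,0,-1.])
    return np.r_[C+r*u[:2],z],Ro.from_matrix(np.c_[np.cross(u,d),u,d]).as_rotvec()
def arc(a0,a1,step=8,v=.05,F=12):
    for a in np.linspace(a0,a1,max(1,int(np.ceil(abs(a1-a0)/step)))+1)[1:]:
        p,o=pose(a)
        if bot.line_to(p,o,velocity=v,max_force=F): print("force stop",a,sensors.read_ft_force().round(1)); return False
    print("at",a1,sensors.read_ft_force().round(1)); return True
def angle():
    # orange plate and yellow pointer angles about the axis, from both fixed cameras
    for n in BOX:
        im=viewer.read_camera(n);c=viewer.get_calibration(n)
        for k in ("orange","yellow","blue"):
            for a,ce in blobs(im,*COL[k],BOX[n]):
                p=ray(c,ce,.034 if k=="yellow" else .039)[:2]-C; r=np.hypot(*p)
                if r<.2: print(n,k,a,ce.round(0),"r",r.round(3),"ang",round(np.degrees(np.arctan2(p[1],p[0]))%360,1))
E
python3 - <<'E'
from h import *
jaws.close()
p,o=pose(-103,z=.2); bot.move_to(p,o)
p,o=pose(-103); print(bot.line_to(p,o,velocity=.08,max_force=6),sensors.read_eef_pos(),sensors.read_t())
arc(-103,-75); print(sensors.read_t())
im=viewer.read_camera("side"); cv2.imwrite("pics/side1.png",im[:,:,::-1])
E
```

```text
False [ 0.55033022 -0.12622487  0.08669898] 3.9333
at -75 [ 1.1 -0.3 -0.6]
5.8333
```

View pics/side1.png

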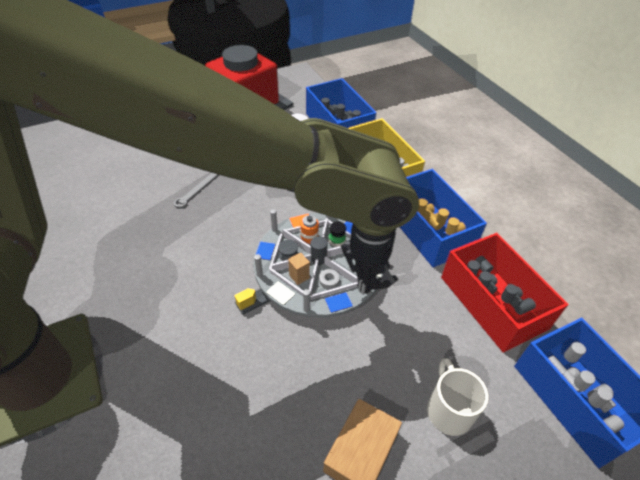

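The side view shows the fingers pushing the post near (365,280). The near blue plate has moved from (332,303) to (340,301), and the arm is clear of everything else. I'll carry on along the arc.

```bash
python3 - <<'E'
from h import *
arc(-75,18,step=10,v=.06); print(sensors.read_t()); angle()
im=viewer.read_camera("scene"); cv2.imwrite("pics/scene2.png",cv2.resize(im[180:330,230:430,::-1],None,fx=4,fy=4))
E
```

```text
at 18 [ 0.4  0.4 -0.7]
10.9667
scene orange 156 [346. 236.] r 0.115 ang 179.0
scene yellow 75 [353. 224.] r 0.177 ang 185.4
scene blue 86 [371. 264.] r 0.126 ang 116.8
scene blue 150 [290. 286.] r 0.118 ang 357.5
scene blue 81 [265. 304.] r 0.197 ang 355.5
side orange 160 [289. 259.] r 0.062 ang 156.6
side orange 264 [265. 275.] r 0.119 ang 176.4
side orange 54 [290. 271.] r 0.069 ang 183.8
side yellow 294 [245. 298.] r 0.178 ang 188.6
side blue 210 [276. 233.] r 0.118 ang 116.5
side blue 233 [368. 243.] r 0.118 ang 355.9
side blue 331 [310. 304.] r 0.118 ang 236.4
```

View pics/scene2.png

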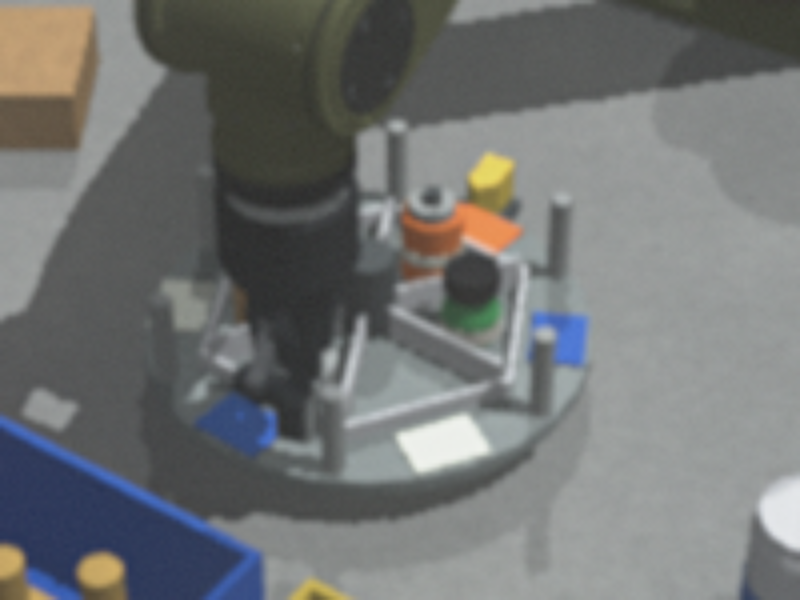

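The scene view shows the orange plate near (346,236), just short of the pointer at (353,224), and all the spares standing. The plate is at 176.4°. I'll refine the pointer angle from its bright top face.

```bash
python3 - <<'E'
from h import *
for n,b in (("scene",(335,205,370,240)),("side",(225,280,260,315))):
    im=viewer.read_camera(n);c=viewer.get_calibration(n)
    hsv=cv2.cvtColor(im,cv2.COLOR_RGB2HSV);m=cv2.inRange(hsv,*COL["yellow"]); x0,y0,x1,y1=b
    k=np.zeros_like(m);k[y0:y1,x0:x1]=255; ys,xs=np.nonzero(m&k); V=hsv[ys,xs,2]
    t,_=cv2.threshold(V.reshape(-1,1),0,255,cv2.THRESH_OTSU); print(n,t,len(V),np.percentile(V,[5,25,50,75,95]))
    s=V>t; ce=(xs[s].mean(),ys[s].mean()); p=ray(c,ce,.040)[:2]-C
    print(s.sum(),np.round(ce,1),"r",np.hypot(*p).round(4),"ang",np.degrees(np.arctan2(p[1],p[0]))%360)
E
```

```text
scene 188.0 80 [138.85 160.75 224.   230.   232.  ]
52 [352.2 222.8] r 0.1753 ang 185.56620406655014
side 180.0 291 [110.5 123.  213.  252.  253. ]
156 [244.1 295. ] r 0.1778 ang 187.24772869342206
```

The pointer is at about 186.5°, so I need about 10° more. I'll push that, back off, lift clear and check.

```bash
python3 - <<'E'
from h import *
arc(18,28,step=10,v=.04); bot.wait(.3)
arc(28,18,step=10,v=.05)
p,o=pose(18,z=.26); bot.line_to(p,o,velocity=.12)
bot.move_to([.50,.30,.35],o)
print(sensors.read_t()); angle()
im=viewer.read_camera("side"); cv2.imwrite("pics/side3.png",cv2.resize(im[180:330,220:420,::-1],None,fx=4,fy=4))
im=viewer.read_camera("scene"); cv2.imwrite("pics/scene3.png",im[:,:,::-1])
E
```

```text
at 28 [-0.2 -0.2 -0.1]
at 18 [-0.1  0.5 -0.1]
15.75
scene orange 46 [335. 234.] r 0.11 ang 194.2
scene orange 31 [349. 234.] r 0.129 ang 179.9
scene yellow 65 [353. 224.] r 0.179 ang 185.5
scene blue 55 [295. 235.] r 0.123 ang 248.4
scene blue 65 [369. 257.] r 0.121 ang 128.8
scene blue 182 [297. 289.] r 0.118 ang 7.3
scene blue 57 [265. 304.] r 0.198 ang 355.4
side orange 149 [291. 263.] r 0.059 ang 167.4
side orange 54 [290. 274.] r 0.073 ang 191.2
side orange 292 [270. 282.] r 0.118 ang 186.5
side yellow 287 [245. 298.] r 0.179 ang 188.4
side blue 219 [363. 237.] r 0.118 ang 6.0
side blue 220 [271. 239.] r 0.118 ang 126.5
side blue 326 [321. 305.] r 0.118 ang 246.2
```

View pics/side3.png

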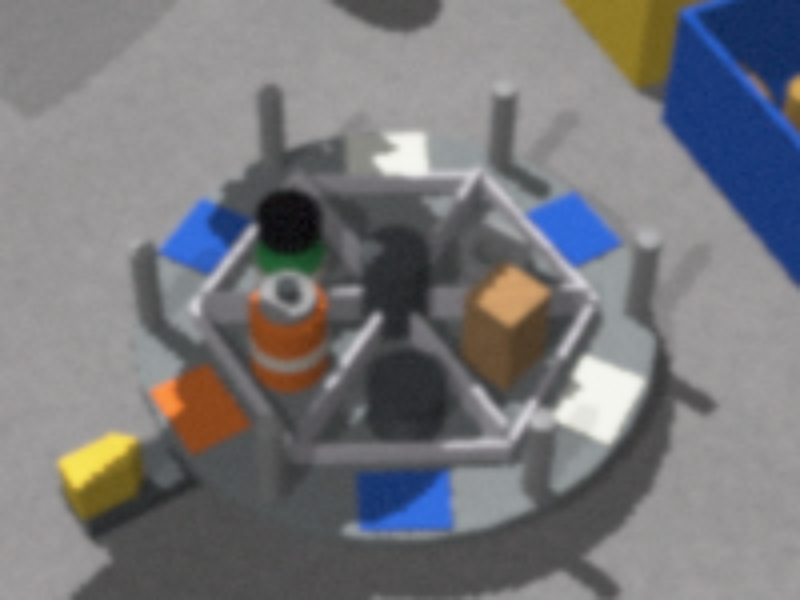

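View pics/scene3.png

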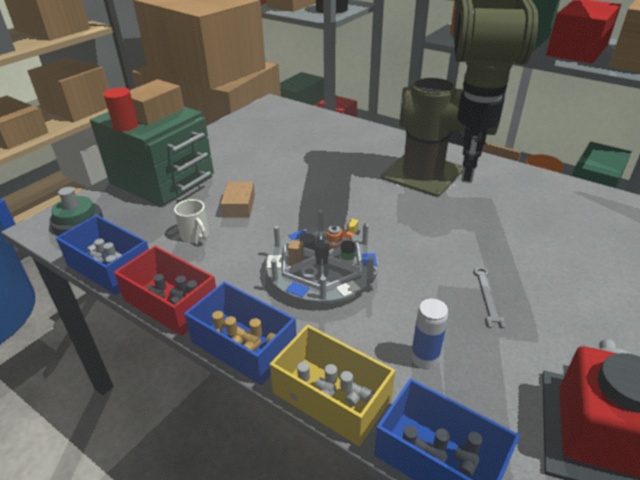

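Side view: the orange plate near (270,282) lines up with the pointer near (245,298), at 186.4° against about 186.5°. The spares I can see are upright. In the scene view the arm is clear and the counter things haven't moved. I'm handing it in.

```bash
python3 -c "
from rig import order
print(order.sign_off())"
```

```text
the job is handed in; nothing more can be done
None
```

I turned the carousel until the orange plate faced the yellow pointer (186.4° against about 186.5° measured, within about 1°), took the hand clear, and handed the job in; no verdict came back.

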